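# Set and lock the length stop on a valve piston

## Robot

A 6-joint arm with a two-finger parallel gripper is mounted at the origin on the work surface. World frame = base frame: x ahead of the robot, y to its left, z up, the work surface at z = 0. Lengths are in m, angles in rad, forces in N, time in s.
With the tool pointing down it reaches from about 0.25 to 0.775 m from the base axis. Payload 4 kg.
Tool frame: the origin (TCP) lies midway between the tips of the shut fingers; the grasp point (between the pads) lies 19 mm behind it; z points along the fingers, x is the direction in which the jaws open and shut, and the axes are right-handed (so a half turn about z gives the same grasp; the last joint's range is limited). The gripper opens to 94 mm and grips with 3 to 60 N. Pads are 16 mm wide; open, the fingers measure 119 mm over their backs; the gripper's body (75 mm by 177 mm) begins 78 mm behind the grasp point.
Start: joints at [1.214, 0.087, 1.371, -0, 1.684, -0.103], TCP at [0.138, 0.532, 0.206] pointing down, gripper open.
Joint ranges: [-3.1, 3.1], [-0.76, 2.03], [0.27, 2.55], [-1.08, 4.22], [0.17, 2.65], [-2.57, 2.57]. Speed limits (rad/s): [2.79, 2.79, 3.14, 3.14, 3.14, 3.14].

## Interface

Orientations are given as [roll, pitch, yaw] about the fixed x, y, z axes, in that order (R = Rz(yaw) Ry(pitch) Rx(roll)).
In Python, from bench import * gives the robot as it stands.
- The arm moves only by the tool send_rows, never from a script. Its argument "rows" is one flat list of numbers, 7 for each row, row after row: the shift along the world's x, y, z in mm, then the turn, a rotation vector about the world's x, y, z in degrees, then the opening, from 0 (shut) to 1 (fully open). A call has exactly 8 rows; each row shifts and turns the commanded pose from where the row before left it; what a row does not reach is not made up. A row lasts 1/8 s, in which the tool goes at most 62.5 mm and 10.7 degrees, less where a joint would pass 70% of its speed; a pose out of reach is approached as far as the arm can. A call is refused whole if a number of a shift passes 62.5 or a number of a turn 10.7, either way. A call with a gripper value outside its range is refused whole. The fingers move at their own pace and stop on an object; the grip force is fixed at half the most. Time passes only in rows, so rows that do not move let the fingers close, or fill a call up. It gives the time, the measured TCP pose, the force and the opening at its end, in the units of the state.
- get_obs(): the state, without advancing time (a new reading comes with each control period).
- snapshot(name): name is "scene" or "side" or "wrist"; returns a dict with "color" (420x560x3 uint8, red, green, blue), "intrinsics" (3x3 intrinsics, pixels), "rvec" (rotation vector, rad) and "tvec" (3), from world to camera coordinates, as OpenCV has them; the wrist camera has in their place "T_tool_cam" (4x4, takes a point from camera to tool coordinates, whose origin is the TCP and whose axes are the tool frame's). Camera axes: x right, y down, z forward; pixel columns grow to the right and rows downward; lengths in m; the calibration is good to about 2 mm. The wrist camera is an equidistant fisheye: a pixel r from the principal point sees the ray r / f radians off the axis. A picture is of the moment at which its call begins: read the wrist's pose just before it. There is no depth.
- close_job(): hands the job in, once; it reports no verdict.
The state is a dict: "time": time; "joint_positions": joint angles; "qvel": joint speeds; "joint_torque": joint torques, N m; "tool_pos": TCP position; "ee_rot": TCP orientation; "wrist_force": force on the tool from outside, world axes, zero at the start; "wrist_torque": the same for the moment, N m; "width": finger opening in m.
Only numpy, scipy, OpenCV 4.12 (cv2) and the standard library are available. Lean on these libraries where they do the work, as an engineer would, in place of code of your own. Each camera call takes 0.05 s, during which the arm holds its last target.

## Task

On the length fixture, push the sliding stop along its rail until the valve piston lying in the cradle is pushed fully home, touching both the end block and the stop, with no gap at either end. Then flip the stop's cam lever right over, away from the cradle and down as far as it goes, to lock the stop there. Do not flip the lever before the stop is home, and leave the bin, the oil bottle and the screwdriver where they are.

Things in the scene. Friction and masses are not known exactly. Their poses are not given: they have to be found in the camera images.
- fixture: Fixed length fixture, aluminium base 150 x 360 x 14 mm. Origin on the bench under the rail's centre line (x = 0). Its y runs along the rail from the end block (-y) to the outer end (+y); x points across, away from the cradle; z up. Rail 26 mm wide, top 45 mm high, y -140 to 178 mm, then a cap 59 mm high to 190. Cradle: two rods along y about x = -55. End block 120 x 22 mm, top 70 mm high.
- block_face (a point): The end block's face that the valve must rest against, at the centre of the cradle, 40 mm above the bench (the valve's axis height). Axes as the fixture's; y points from the block towards the stop.
- valve: Loose valve piston: a plain steel tube with two brass bands, 20 mm in diameter, 90 mm long, about 0.11 kg, lying on the cradle rods along the fixture's y. Origin at its middle on its axis, 40 mm above the bench; its y axis runs along it. At the start there is a gap of 8 to 25 mm between it and the end block; it slides on the rods when pushed.
- stop (a joint): How far the grey sliding stop has been slid along the rail towards the end block, m. Range 0 to 0.15; starts at 0 to 0.07; home against the seated valve it reads 0.12. It slides with about 2.5 N of drag plus the drag of the valve and stays where it is left; locked, the cam holds it against about 8 N.
- stop_face (a point): Centre (at the valve's axis line) of the stop's contact plate, the face that touches the valve's end; axes as the fixture's. With the valve home it is 90 mm from the block face along y. The plate spans 36 to 62 mm above the bench.
- push_face (a point): On the outer face (facing the fixture's +y) of the stop's upright push block, on the rail's centre line, 75 mm above the bench. The block is 53 mm wide across the rail and 15 mm thick; its outer face is flat from 47 to 90 mm above the bench. Push here towards the fixture's -y.
- lever (a joint): Cam lever angle, rad. 0: open, leaning 20 deg from upright to the fixture's -x (starts 0 to 0.25). Turns over the top to the fixture's +x, to 1.92: locked at its limit, level, pointing to +x. Stays where left; about 1 N at its end turns it, up to 5 N over the last 0.5 rad, where the cam presses on the rail; past 1.85 it is over centre. Locked means above 1.8.
- lever_pivot (a point): The lever's hinge axis (along the fixture's y), at the middle of the lever, 65 mm above the bench; it travels with the stop and lies 72.5 mm from the push face along the fixture's -y. The stop's lugs on either side of the lever (24 mm to either side, 53 mm wide across the rail) reach 79 mm above the bench.
- lever_tip (a point): The free end of the lever, 73 mm from the pivot: a steel arm 16 mm wide (along y) and 9 mm thick that ends in a black grip 26 mm wide and 14 mm thick, covering the last 24 mm.
- bin: Bystander: small open orange parts bin, 130 x 100 x 65 mm, origin under its centre.
- oil: Bystander: small white oil bottle, 42 mm in diameter, 100 mm tall, standing; origin under its centre.
- driver: Bystander: screwdriver with a brass handle, 170 mm long, lying along its x axis, origin under its middle.
Mind the look-alikes: they are no part of the job. Several things have the shape of the valve; the one meant has the colours described above.

How it is judged:
By the outcome, as a careful person would: the job done as asked, in the order asked, and still so for the second after the job is handed in, with the robot touching nothing.
It also fails if it takes over 48 s, if anything falls off the work surface, if the arm or the gripper's body presses on something with over 40 N, if the wrist force passes 120 N, or if a joint passes its speed limit or range.

## Working session

There is one attempt and no reset: what is moved stays moved. The work goes in short steps, Python scripts to look and compute and a tool call to move; the robot and the scene stay as the last step left them, time stands still between calls to the robot, and variables do not carry over. Pictures are saved under pics/ and viewed, and the job is handed in when it is done.

Besides the shell and the picture viewer there is one more tool, called after "Emit:" as name(argument=value, ...), one argument or row to a line, values as JSON. send_rows: Moves the arm, as the interface text tells. Its arguments: {"type":"object","properties":{"rows":{"type":"array","items":{"type":"number"}}},"required":["rows"]}

```bash
mkdir -p pics; ls; python3 - <<'E'
from bench import *
import cv2,numpy as np
o=get_obs();print({k:np.round(v,3) for k,v in o.items()})
for n in["scene","side","wrist"]:
    s=snapshot(n);cv2.imwrite(f"pics/{n}0.png",s["color"][:,:,::-1])
    print(n,{k:np.round(v,4).tolist() for k,v in s.items() if k!="color"})
E
```

```text
pics
{'time': np.float64(0.0), 'joint_positions': array([ 1.214,  0.088,  1.372,  0.   ,  1.684, -0.103]), 'qvel': array([-0.   , -0.   ,  0.001,  0.   , -0.001, -0.   ]), 'joint_torque': array([-0.0000e+00, -3.4018e+01, -3.0243e+01,  7.2000e-02,  3.3000e-02,
       -0.0000e+00]), 'tool_pos': array([0.138, 0.532, 0.204]), 'ee_rot': array([-3.141e+00,  2.000e-03,  1.317e+00]), 'wrist_force': array([ 0.077, -0.228,  0.15 ]), 'wrist_torque': array([-0.046,  0.003,  0.007]), 'width': np.float64(0.094)}
scene {'intrinsics': [[440.7434, 0.0, 281.2107], [0.0, 440.7434, 210.5096], [0.0, 0.0, 1.0]], 'rvec': [2.3231, 0.9979, -0.3183], 'tvec': [-0.3398, -0.2336, 1.3209]}
side {'intrinsics': [[530.3022, 0.0, 289.7681], [0.0, 530.3022, 211.8525], [0.0, 0.0, 1.0]], 'rvec': [2.0672, -0.0368, 0.0256], 'tvec': [-0.5167, 0.1177, 0.9891]}
wrist {'intrinsics': [[325.1923, 0.0, 280.1008], [0.0, 325.1923, 206.6081], [0.0, 0.0, 1.0]], 'T_tool_cam': [[1.0, 0.0008, -0.0012, 0.0004], [-0.0005, 0.9613, 0.2754, -0.0792], [0.0013, -0.2754, 0.9613, -0.1794], [0.0, 0.0, 0.0, 1.0]]}
```

View pics/scene0.png

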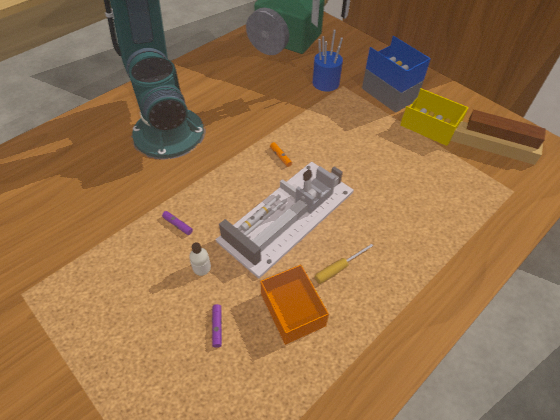

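View pics/side0.png

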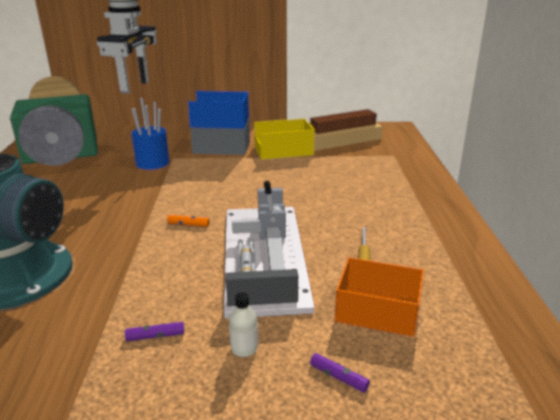

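View pics/wrist0.png

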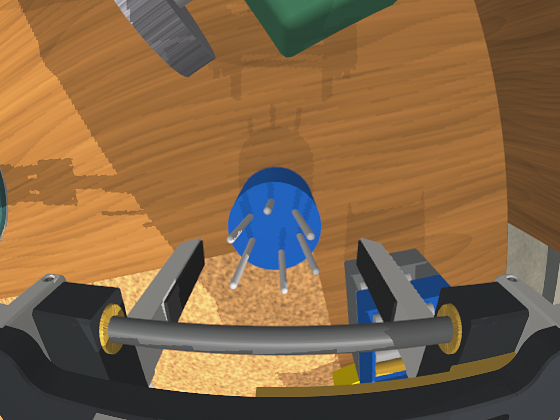

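Scene view: the fixture is at about (287,215), with its dark end block at (240,240). The stop is at about (300,188) with its lever tip at (308,175), and the valve is at about (262,213). Next I'll enlarge both views.

```bash
python3 - <<'E'
import cv2
a=cv2.imread("pics/scene0.png")[155:280,210:365];cv2.imwrite("pics/sc1.png",cv2.resize(a,None,fx=5,fy=5,interpolation=cv2.INTER_CUBIC)[:600,:800])
a=cv2.imread("pics/side0.png")[175:320,210:320];cv2.imwrite("pics/sd1.png",cv2.resize(a,None,fx=4,fy=4,interpolation=cv2.INTER_CUBIC))
E
```

```text
(no output)
```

View pics/sc1.png

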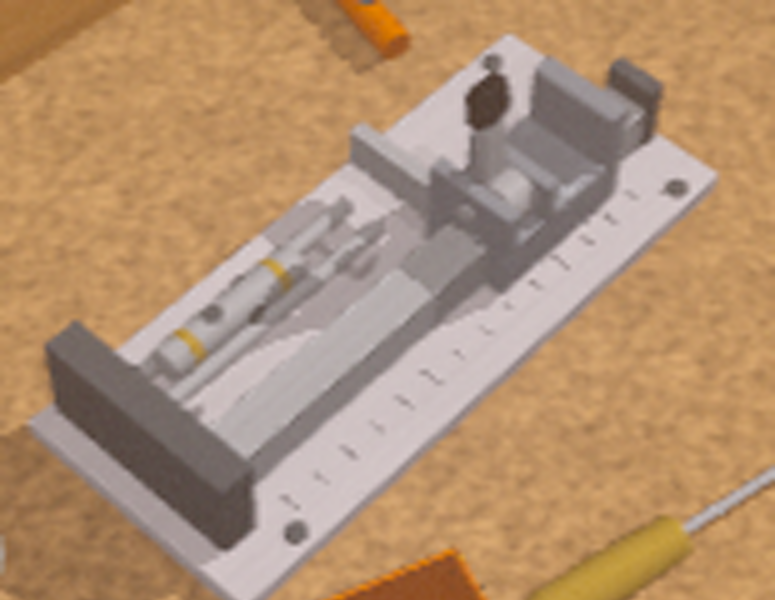

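View pics/sd1.png

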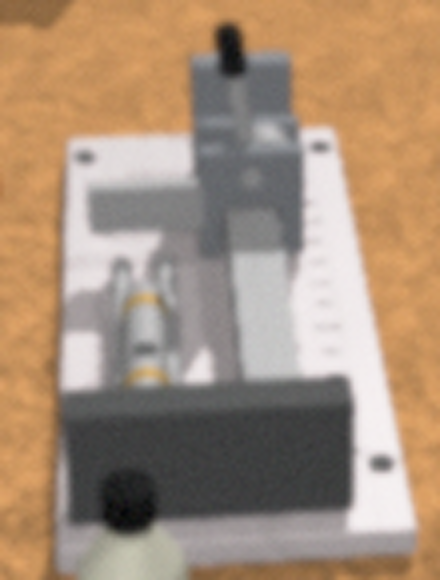

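```bash
cat > h.py <<'E'
import numpy as np,cv2
from bench import *
def cam(n):
    s=snapshot(n); R=cv2.Rodrigues(np.array(s["rvec"],float))[0]
    return s,np.array(s["intrinsics"],float),R,np.array(s["tvec"],float).ravel()
def onplane(c,px,z):
    s,K,R,t=c; d=R.T@np.linalg.solve(K,[px[0],px[1],1]); o=-R.T@t
    return o+d*(z-o[2])/d[2]
def tri(c1,p1,c2,p2):
    P=[c[1]@np.c_[c[2],c[3]] for c in(c1,c2)]
    X=cv2.triangulatePoints(P[0],P[1],np.array(p1,float).reshape(2,1),np.array(p2,float).reshape(2,1)).ravel();return X[:3]/X[3]
def proj(c,X):
    p=c[1]@(c[2]@np.array(X)+c[3]);return p[:2]/p[2]
E
python3 - <<'E'
from h import *
a=cam("scene");b=cam("side")
S=lambda x,y:(210+x/5-.4,155+y/5-.4)
D=lambda x,y:(210+x/4-.4,175+y/4-.4)
r=lambda v:np.round(v*1000,1)
print("plate scene top,right,left",*[r(onplane(a,S(*p),.014)) for p in[(510,35),(717,178),(33,422)]])
print("plate side tl,tr,br,bl",*[r(onplane(b,D(*p),.014)) for p in[(68,138),(333,128),(413,530),(58,545)]])
print("endblock top sc",*[r(onplane(a,S(*p),.07)) for p in[(48,350),(75,323),(255,462),(228,490)]])
print("endblock top sd (near l, near r, far l, far r)",*[r(onplane(b,D(*p),.07)) for p in[(66,400),(350,400),(66,388),(348,378)]])
print("holes sc top,right,bot",*[r(onplane(a,S(*p),.014)) for p in[(493,62),(677,188),(296,532)]])
print("holes sd",*[r(onplane(b,D(*p),.014)) for p in[(85,157),(320,146),(381,463)]])
print("lever tip tri",r(tri(a,S(487,90),b,D(229,38))))
print("lever tip top tri",r(tri(a,S(488,72),b,D(229,25))))
print("push block top sc: inner near l, far..",*[r(onplane(a,S(*p),.09)) for p in[(540,60),(632,125),(610,147),(528,80)]])
print("push block top sd",*[r(onplane(b,D(*p),.09)) for p in[(193,56),(290,56)]])
E
```

```text
plate scene top,right,left [385.7 219.2  14. ] [533.6 224.9  14. ] [ 405.1 -137.5   14. ]
plate side tl,tr,br,bl [383.4 221.9  14. ] [532.6 229.1  14. ] [ 550.8 -130.7   14. ] [ 403.4 -135.5   14. ]
endblock top sc [ 411.1 -125.6   70. ] [ 407.7 -106.5   70. ] [523.8 -96.4  70. ] [ 526.5 -115.2   70. ]
endblock top sd (near l, near r, far l, far r) [ 408.1 -111.7   70. ] [ 524.7 -115.6   70. ] [ 407.5 -103.1   70. ] [524.6 -99.8  70. ]
holes sc top,right,bot [393.5 197.5  14. ] [523.5 204.1  14. ] [539. -86.  14.]
holes sd [394.3 199.3  14. ] [524.4 207.9  14. ] [540.3 -84.2  14. ]
lever tip tri [475.8  98.6 133.5]
lever tip top tri [474.8 100.6 140.7]
push block top sc: inner near l, far.. [454.3 162.8  90. ] [515.8 164.5  90. ] [518.  145.9  90. ] [459.6 148.4  90. ]
push block top sd [456.3 168.4  90. ] [507.  166.8  90. ]
```

The valve meant is the steel tube with the two brass bands lying on the cradle, at scene crop (225,320). The purple ones at (177,222) and (217,325) and the orange one at (281,153) are loose on the bench in the wrong colours. Fixture yaw is about 3.1°, and the plate corners agree across both views to a few mm. I'll move above the outer end for a close look.

Emit:
send_rows(
  rows=[43, -40, 0, 0, 0, 2.2, 0, 43, -40, 0, 0, 0, 2.2, 0, 43, -40, 0, 0, 0, 2.2, 0, 43, -40, 0, 0, 0, 2.2, 0, 43, -40, 0, 0, 0, 2.2, 0, 43, -40, 0, 0, 0, 2.2, 0, 43, -40, 0, 0, 0, 2.2, 0, 43, -40, 0, 0, 0, 2.2, 0],
)

```text
time: 1.25
tool_pos: [0.4833, 0.2109, 0.2056]
ee_rot: [3.141, -0.0, 1.625]
wrist_force: [-0.1, 0.9, 0.5]
width: 0.0172
```

```bash
cat >> h.py <<'E'
from scipy.spatial.transform import Rotation as Ro
def wcam():
    o=get_obs(); s=snapshot("wrist"); T=np.eye(4);T[:3,:3]=Ro.from_euler("xyz",o["ee_rot"]).as_matrix();T[:3,3]=o["tool_pos"]
    return s,T@np.array(s["T_tool_cam"])
def wray(w,px):
    s,T=w;K=np.array(s["intrinsics"]);u=np.array([px[0]-K[0,2],px[1]-K[1,2]])/K[0,0];th=np.linalg.norm(u)
    d=np.r_[u/th*np.sin(th),np.cos(th)];return T[:3,3],T[:3,:3]@d
def wplane(w,px,z):
    o,d=wray(w,px);return o+d*(z-o[2])/d[2]
def save(n,img,box=None,f=1):
    im=img[:,:,::-1]
    if box:im=im[box[1]:box[3],box[0]:box[2]]
    cv2.imwrite(f"pics/{n}.png",cv2.resize(im,None,fx=f,fy=f,interpolation=cv2.INTER_CUBIC))
def st():
    o=get_obs();print(round(float(o["time"]),2),np.round(np.array(o["tool_pos"])*1000,1),np.round(np.degrees(o["ee_rot"]),1),np.round(o["wrist_force"],1),np.round(o["width"],3))
E
python3 - <<'E'
from h import *
st();w=wcam();save("w1",w[0]["color"]);save("s1",snapshot("scene")["color"],(210,140,370,270),5)
np.save("w1.npy",w[1])
E
```

```text
1.25 [483.3 210.9 205.6] [180.   -0.   93.1] [-0.1  0.9  0.5] 0.017
```

View pics/w1.png

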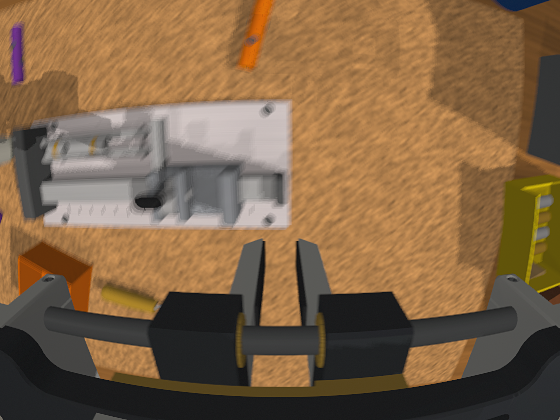

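```bash
python3 - <<'E'
import cv2
a=cv2.imread("pics/w1.png")[90:240,10:305];cv2.imwrite("pics/w1c.png",cv2.resize(a[:,:150],None,fx=4,fy=4,interpolation=cv2.INTER_CUBIC));cv2.imwrite("pics/w1d.png",cv2.resize(a[:,130:],None,fx=4,fy=4,interpolation=cv2.INTER_CUBIC))
E
```

```text
(no output)
```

View pics/w1d.png

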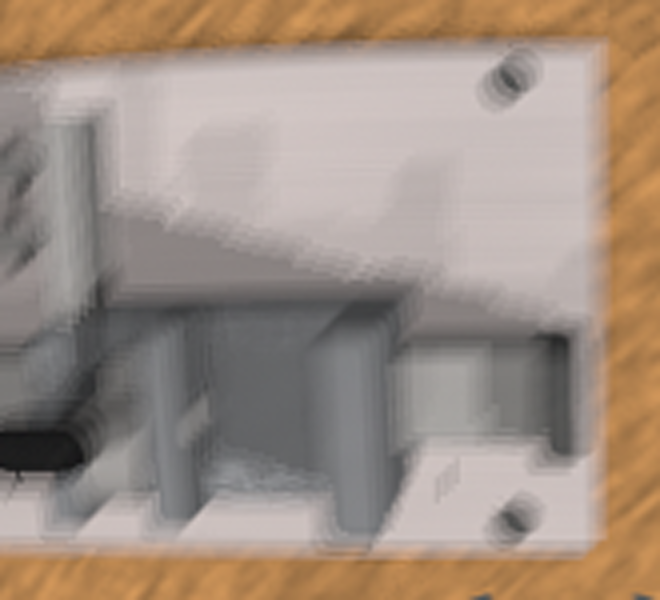

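View pics/w1c.png

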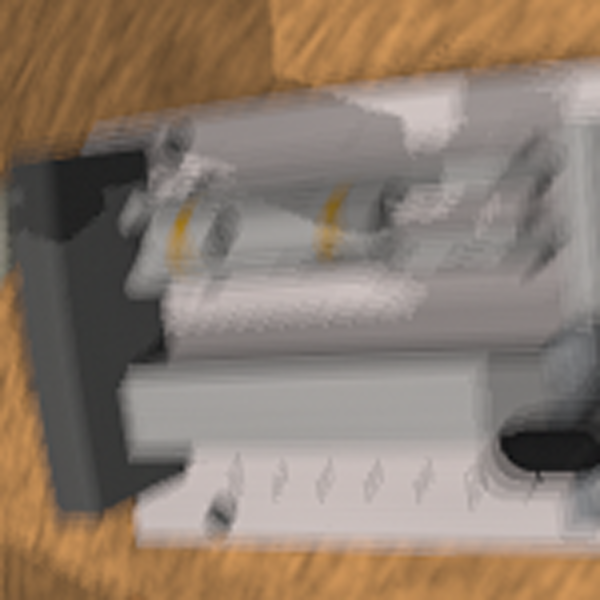

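```bash
python3 - <<'E'
from h import *
w=wcam()
D=lambda x,y:(140+x/4-.4,90+y/4-.4)
C=lambda x,y:(10+x/4-.4,90+y/4-.4)
r=lambda v:np.round(v*1000,1)
for n,z,P in[("holes",.014,[D(512,78),D(515,520),C(175,142),C(220,513)]),("push top outer/inner corners",.09,[D(378,330),D(388,528),D(312,345),D(338,530)]),
 ("cap top outer l,r",.059,[D(575,335),D(575,452)]),("rail left/right edge",.045,[D(450,342),D(450,440),C(300,362),C(300,455)]),("endblock top",.07,[C(12,160),C(50,158),C(60,512),C(98,512)]),
 ("valve ends top",.05,[C(145,250),C(385,215)]),("lever tip",.135,[C(550,450)])]:
    print(n,*[r(wplane(w,p,z)) for p in P])
E
```

```text
holes [399.  189.4  14. ] [528.8 195.4  14. ] [ 412.6 -101.5   14. ] [543.1 -95.   14. ]
push top outer/inner corners [459.2 164.   90. ] [507.2 166.9  90. ] [463.3 148.5  90. ] [508.3 154.7  90. ]
cap top outer l,r [463.9 209.9  59. ] [494.6 211.4  59. ]
rail left/right edge [469.8 177.1  45. ] [496.7 177.8  45. ] [481.1 -29.6  45. ] [510.5 -33.2  45. ]
endblock top [ 412.4 -128.7   70. ] [ 413. -110.   70.] [ 526.7 -123.    70. ] [ 525.5 -104.    70. ]
valve ends top [445. -87.  50.] [436.7   7.7  50. ]
lever tip [478.8  95.5 135. ]
```

The picture is smeared because the arm was still settling, so its points sit 5–9 mm off the fixed views. I'll take it again.

```bash
python3 - <<'E'
from h import *
st();w=wcam();np.save("w2T.npy",w[1]);a=w[0]["color"]
cv2.imwrite("pics/w2.png",a[:,:,::-1])
save("w2d",a,(140,90,305,240),4);st()
E
```

```text
1.4 [483.4 210.4 204.8] [-179.9    0.    92.8] [-0.1  0.6  0. ] 0.005
1.45 [482.3 211.8 205. ] [-179.9   -0.    92.9] [-0.7  0.1 -0.4] 0.002
```

View pics/w2d.png

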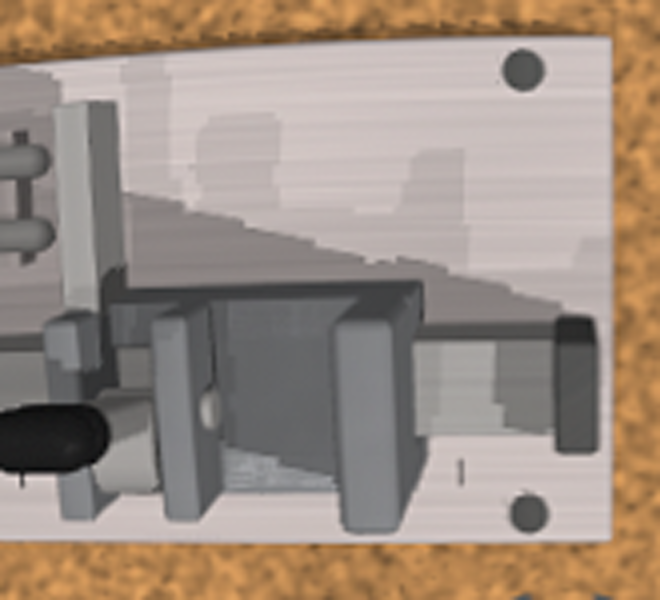

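```bash
python3 - <<'E'
from h import *
T=np.load("w2T.npy");w=(dict(intrinsics=snapshot("wrist")["intrinsics"]),T)
D=lambda x,y:(140+x/4-.4,90+y/4-.4)
r=lambda v:np.round(v*1000,1)
for n,z,P in[("holes",.014,[D(523,70),D(529,513)]),("plate corner",.014,[D(612,38),D(612,542)]),("push top outer/inner corners",.09,[D(392,322),D(400,530),D(335,322),D(342,530)]),
 ("cap top outer l,r",.059,[D(597,318),D(597,452)]),("rail left/right edge",.045,[D(450,340),D(450,436)]),("lug outer",.079,[D(187,318),D(198,520),D(100,518)]),("stop plate top y",.062,[D(62,102),D(92,102)])]:
    print(n,*[r(wplane(w,p,z)) for p in P])
im=cv2.imread("pics/w2.png");cv2.imwrite("pics/w2c.png",cv2.resize(im[90:240,10:170],None,fx=4,fy=4,interpolation=cv2.INTER_CUBIC))
E
```

```text
holes [394.5 194.6  14. ] [524.3 202.1  14. ]
plate corner [384.1 219.1  14. ] [532.3 227.4  14. ]
push top outer/inner corners [455.3 169.5  90. ] [505.6 172.2  90. ] [455.8 156.2  90. ] [506.4 158.1  90. ]
cap top outer l,r [457.2 217.6  59. ] [492.3 219.5  59. ]
rail left/right edge [467.2 179.5  45. ] [493.5 180.2  45. ]
lug outer [457.9 117.2  79. ] [509.6 118.8  79. ] [510.6  92.   79. ]
stop plate top y [404.9  77.6  62. ] [405.  86.  62.]
```

View pics/w2c.png

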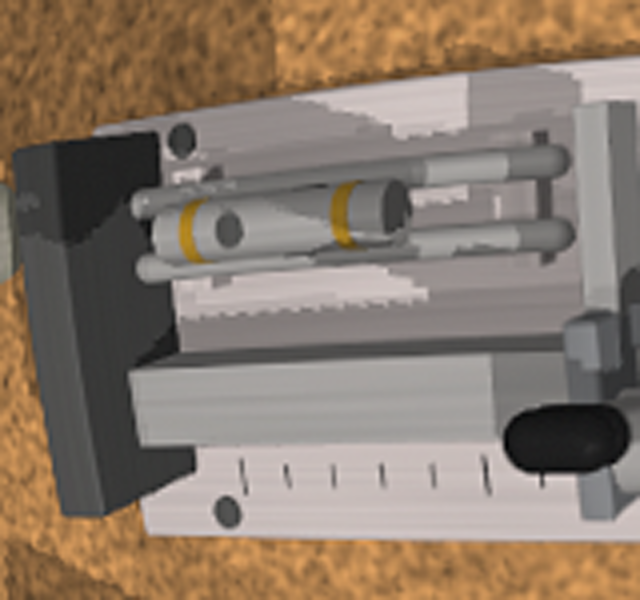

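Sharp image now: the push block's outer top edge runs from (392,322) to (400,530) in the crop, giving world y ≈ 170.5 and rail centre x ≈ 480.5. That puts the stop about 92 mm short of home. I'll come down behind the push block, above the cap.

Emit:
send_rows(
  rows=[0, -1.5, -17, 0, 0, 0, 0, 0, -1.5, -17, 0, 0, 0, 0, 0, -1.5, -17, 0, 0, 0, 0, 0, -1.5, -17, 0, 0, 0, 0, 0, -1.5, -17, 0, 0, 0, 0, 0, -1.5, -17, 0, 0, 0, 0, 0, -1.5, -17, 0, 0, 0, 0, 0, -1.5, -17, 0, 0, 0, 0],
)

```text
time: 2.5
tool_pos: [0.4822, 0.2002, 0.0684]
ee_rot: [3.141, -0.0, 1.624]
wrist_force: [0.6, -0.5, 0.3]
width: 0.0005
```

Emit:
send_rows(
  rows=[0, 0, 0, 0, 0, 0, 0, 0.5, -8, 0, 0, 0, 0, 0, 0.5, -8, 0, 0, 0, 0, 0, 0.5, -8, 0, 0, 0, 0, 0, 0.5, -8, 0, 0, 0, 0, 0, 0.5, -8, 0, 0, 0, 0, 0, 0.5, -8, 0, 0, 0, 0, 0, 0.5, -8, 0, 0, 0, 0, 0],
)

```text
time: 3.5
tool_pos: [0.4859, 0.1439, 0.0697]
ee_rot: [3.141, -0.0, 1.624]
wrist_force: [0.3, 3.3, 2.8]
width: 0.0007
```

```bash
python3 - <<'E'
from h import *
st();a=snapshot("scene")["color"];b=snapshot("side")["color"];st()
A=cv2.resize(a[140:270,210:370],None,fx=3,fy=3);B=cv2.resize(b[150:320,210:320],None,fx=2.29,fy=2.29)
B=cv2.resize(B,(250,390));cv2.imwrite("pics/p1.png",np.hstack([A,B])[:,:,::-1])
E
```

```text
3.5 [485.9 143.9  69.7] [180.   -0.   93.1] [0.3 3.3 2.8] 0.001
3.6 [485.5 142.8  69.2] [-1.8e+02  1.0e-01  9.3e+01] [0.2 0.8 0.8] 0.0
```

View pics/p1.png

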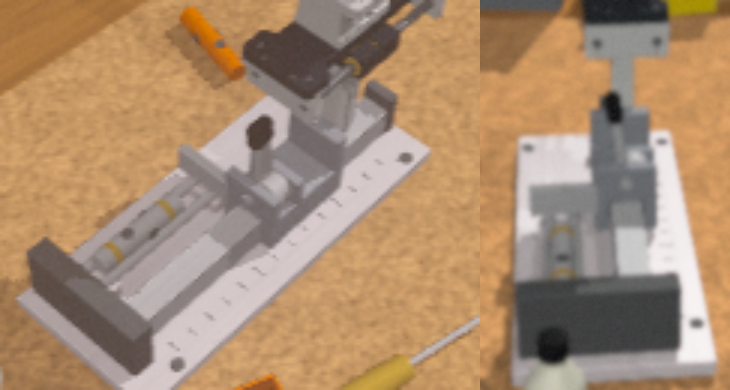

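The fingers are on the push block and the stop is sliding at about 3 N. Continuing.

Emit:
send_rows(
  rows=[0, -5, 0, 0, 0, 0, 0, 0.5, -5, 0, 0, 0, 0, 0, 0, -5, 0, 0, 0, 0, 0, 0.5, -5, 0, 0, 0, 0, 0, 0, -5, 0, 0, 0, 0, 0, 0.5, -5, 0, 0, 0, 0, 0, 0, -4, 0, 0, 0, 0, 0, 0.5, -4, 0, 0, 0, 0, 0],
)

```text
time: 4.6
tool_pos: [0.4872, 0.1063, 0.0692]
ee_rot: [-3.141, -0.001, 1.624]
wrist_force: [-0.4, 4.3, -1.4]
width: 0.0002
```

Emit:
send_rows(
  rows=[0, -1, 0, 0, 0, 0, 0, 0, -1, 0, 0, 0, 0, 0, 0, -1, 0, 0, 0, 0, 0, 0, -1, 0, 0, 0, 0, 0, 0, -1, 0, 0, 0, 0, 0, 0, -1, 0, 0, 0, 0, 0, 0, -1, 0, 0, 0, 0, 0, 0, -1, 0, 0, 0, 0, 0],
)

```text
time: 5.6
tool_pos: [0.4876, 0.0983, 0.0695]
ee_rot: [3.142, -0.0, 1.624]
wrist_force: [0.6, 4.3, -3.4]
width: 0.0005
```

```bash
python3 - <<'E'
from h import *
st();a=snapshot("scene")["color"];b=snapshot("side")["color"];st()
A=cv2.resize(a[160:270,210:330],None,fx=4,fy=4,interpolation=cv2.INTER_CUBIC);B=cv2.resize(b[190:320,220:310],(304,440),interpolation=cv2.INTER_CUBIC)
cv2.imwrite("pics/p2.png",np.hstack([A,B])[:,:,::-1])
E
```

```text
5.6 [487.6  98.3  69.5] [180.   -0.   93.1] [ 0.6  4.3 -3.4] 0.0
5.7 [487.6  98.2  69.5] [-180.     0.    93.1] [-0.7  3.3 -2.6] 0.001
```

View pics/p2.png

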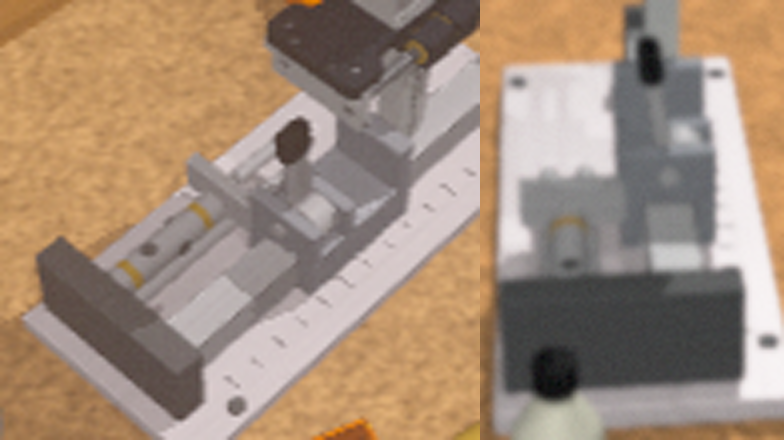

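Stop plate at (225,190) is about at the valve's end, and some gap to the block remains. I'll keep going in small steps.

Emit:
send_rows(
  rows=[0, -1, 0, 0, 0, 0, 0, 0, -1, 0, 0, 0, 0, 0, 0, -1, 0, 0, 0, 0, 0, 0, -1, 0, 0, 0, 0, 0, 0, -1, 0, 0, 0, 0, 0, 0.5, -1, 0, 0, 0, 0, 0, 0, -1, 0, 0, 0, 0, 0, 0, -1, 0, 0, 0, 0, 0],
)

```text
time: 6.7
tool_pos: [0.4878, 0.0941, 0.0697]
ee_rot: [3.141, -0.008, 1.625]
wrist_force: [-0.1, 12.9, -2.4]
width: 0.0002
```

```bash
python3 - <<'E'
from h import *
st();a=snapshot("scene")["color"];b=snapshot("side")["color"];st()
A=cv2.resize(a[160:270,210:330],None,fx=4,fy=4,interpolation=cv2.INTER_CUBIC);B=cv2.resize(b[190:320,220:310],(304,440),interpolation=cv2.INTER_CUBIC)
cv2.imwrite("pics/p3.png",np.hstack([A,B])[:,:,::-1])
E
```

```text
6.7 [487.8  94.1  69.7] [180.   -0.5  93.1] [-0.1 12.9 -2.4] 0.0
6.8 [487.8  94.1  69.7] [180.   -0.4  93.1] [-0.1 12.6 -2.5] 0.0
```

View pics/p3.png

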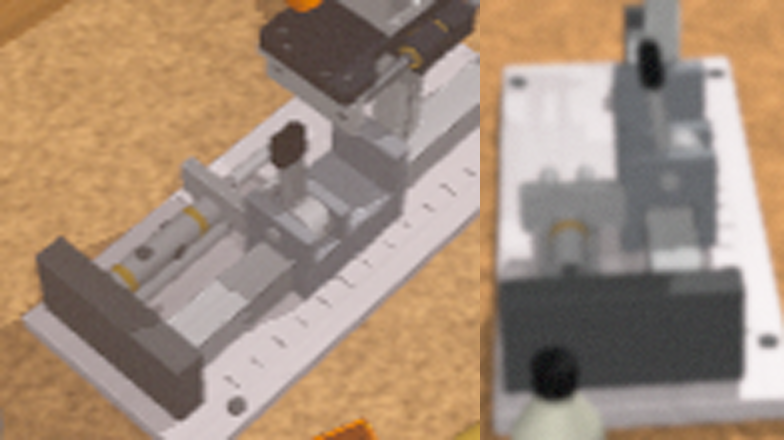

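Force has jumped from 4 to 13 N with the tool stopped at y = 94.1, which looks like home. One small extra push will tell, then I'll back off along +y and rise.

Emit:
send_rows(
  rows=[0, -1, 0, 0, 0, 0, 0, 0, -1, 0, 0, 0, 0, 0, 0, -1, 0, 0, 0, 0, 0, 0, 0, 0, 0, 0, 0, 0, 0, 0, 0, 0, 0, 0, 0, 0, 0, 0, 0, 0, 0, 0, 0, 0, 0, 0, 0, 0, 0, 0, 0, 0, 0, 0, 0, 0],
)

```text
time: 7.8
tool_pos: [0.4878, 0.0941, 0.0698]
ee_rot: [3.141, -0.014, 1.626]
wrist_force: [-0.7, 19.4, -3.0]
width: 0.0005
```

Emit:
send_rows(
  rows=[0, 3, 0, 0, 0, 0, 0, 0, 6, 0, 0, 0, 0, 0, 0, 8, 0, 0, 0, 0, 0, 0, 8, 4, 0, 0, 0, 0, 0, 0, 30, 0, 0, 0, 0, 0, 0, 35, 0, 0, 0, 0, 0, 0, 35, 0, 0, 0, 0, 0, 0, 25, 0, 0, 0, 0],
)

```text
time: 8.8
tool_pos: [0.4888, 0.1123, 0.201]
ee_rot: [3.139, 0.001, 1.624]
wrist_force: [-0.1, -0.6, 1.2]
width: 0.0007
```

It didn't move at 19 N, so the stop is home against a solid seat. Next I'll look down on the cradle from above.

Emit:
send_rows(
  rows=[-4, -25, 0, 0, 0, 0, 0, -4, -25, 0, 0, 0, 0, 0, -4, -25, 0, 0, 0, 0, 0, -4, -25, 0, 0, 0, 0, 0, -4, -25, 0, 0, 0, 0, 0, -4, -20, 0, 0, 0, 0, 0, -4, -5, 0, 0, 0, 0, 0, 0, 0, 0, 0, 0, 0, 0],
)

```text
time: 9.8
tool_pos: [0.46, -0.0375, 0.1988]
ee_rot: [3.141, -0.0, 1.624]
wrist_force: [-0.9, 0.5, 0.1]
width: 0.0004
```

```bash
python3 - <<'E'
from h import *
st();snapshot("side");w=wcam();np.save("w3T.npy",w[1]);cv2.imwrite("pics/w3.png",w[0]["color"][:,:,::-1]);st()
E
```

```text
9.8 [460.  -37.5 198.8] [180.  -0.  93.] [-0.9  0.5  0.1] 0.0
9.9 [460.2 -37.1 198.7] [180.   -0.   93.1] [-0.4  0.6  0.1] 0.0
```

View pics/w3.png

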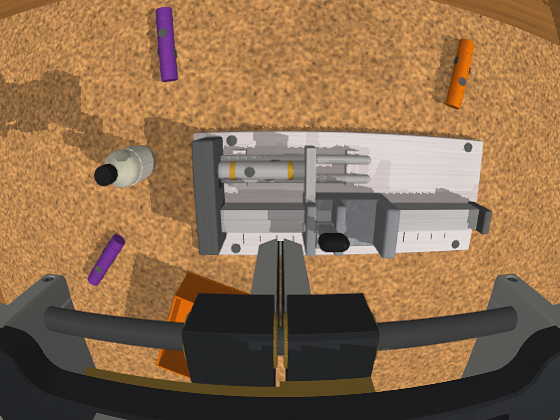

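```bash
python3 - <<'E'
import cv2
a=cv2.imread("pics/w3.png")[125:260,190:400];cv2.imwrite("pics/w3c.png",cv2.resize(a,None,fx=3.8,fy=3.8,interpolation=cv2.INTER_CUBIC))
E
```

```text
(no output)
```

View pics/w3c.png

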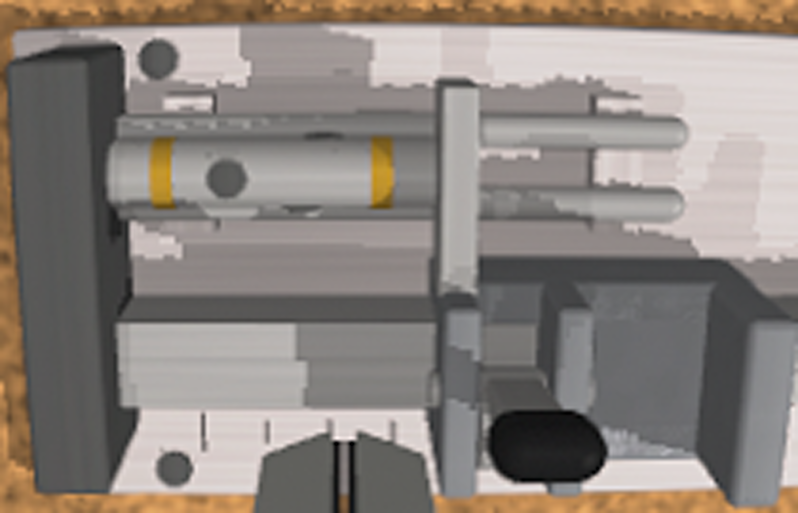

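Crop: the valve's left end at (108,175) meets the block face and its right end at (440,180) meets the stop plate, with no gap visible at either end. Now to locate the lever and pivot.

```bash
python3 - <<'E'
from h import *
w=(dict(intrinsics=snapshot("wrist")["intrinsics"]),np.load("w3T.npy"))
C=lambda x,y:(190+x/3.8-.4,125+y/3.8-.4)
r=lambda v:np.round(v*1000,1)
for n,z,P in[("lugs L: left,right edges far/near",.079,[C(440,300),C(478,300),C(443,495),C(475,495)]),("lug R",.079,[C(558,308),C(592,308),C(550,495),C(580,495)]),
 ("push top outer",.09,[C(797,320),C(775,505)]),("lever grip",.135,[C(490,450),C(605,450),C(548,410),C(548,482)]),("rail edges",.045,[C(200,321),C(200,407)]),("block top inner",.07,[C(122,48),C(105,490)]),("stopplate in",.062,[C(438,82)])]:
    print(n,*[r(wplane(w,p,z)) for p in P])
E
```

```text
lugs L: left,right edges far/near [462.3 -13.2  79. ] [461.8  -3.6  79. ] [515.9  -8.2  79. ] [5.155e+02 4.000e-01 7.900e+01]
lug R [462.8  17.1  79. ] [462.3  25.9  79. ] [514.7  20.7  79. ] [514.4  28.9  79. ]
push top outer [459.5  77.9  90. ] [511.   80.8  90. ]
lever grip [479.6  -5.2 135. ] [478.6  19.9 135. ] [470.    6.4 135. ] [486.6   8.2 135. ]
rail edges [481.4 -77.1  45. ] [507.3 -76.6  45. ]
block top inner [403.7 -96.3  70. ] [ 524.  -100.2   70. ]
stopplate in [409.2 -16.2  62. ]
```

Pivot ≈ (488.7, 7.5, 65); the grip is centred at y ≈ 7.3 and spans about 25 mm, as it should. Now to the -x side of the lever, then down.

Emit:
send_rows(
  rows=[-5.5, 14, 0, 0, 0, 0, 0, -5.5, 14, 0, 0, 0, 0, 0, -5.5, 14.5, 0, 0, 0, 0, 0, 0, 0, -10, 0, 0, 0, 0, 0, 0, -20, 0, 0, 0, 0, 0, 0, -25, 0, 0, 0, 0, 0, 0, -20, 0, 0, 0, 0, 0, 0, -2, 0, 0, 0, 0],
)

```text
time: 10.95
tool_pos: [0.4421, 0.005, 0.1192]
ee_rot: [-3.137, -0.001, 1.624]
wrist_force: [0.4, 0.0, 0.9]
width: 0.0007
```

```bash
python3 - <<'E'
from h import *
st();a=snapshot("scene")["color"];b=snapshot("side")["color"];st()
A=cv2.resize(a[140:270,210:330],None,fx=3.5,fy=3.5,interpolation=cv2.INTER_CUBIC);B=cv2.resize(b[150:320,210:330],(321,455),interpolation=cv2.INTER_CUBIC)
cv2.imwrite("pics/p4.png",np.hstack([A,B])[:,:,::-1])
E
```

```text
10.95 [442.1   5.  119.2] [-179.7   -0.    93.1] [0.4 0.  0.9] 0.001
11.05 [443.5   4.8 121.3] [-180.     0.    93.1] [-0.2 -0.3  0.6] 0.0
```

View pics/p4.png

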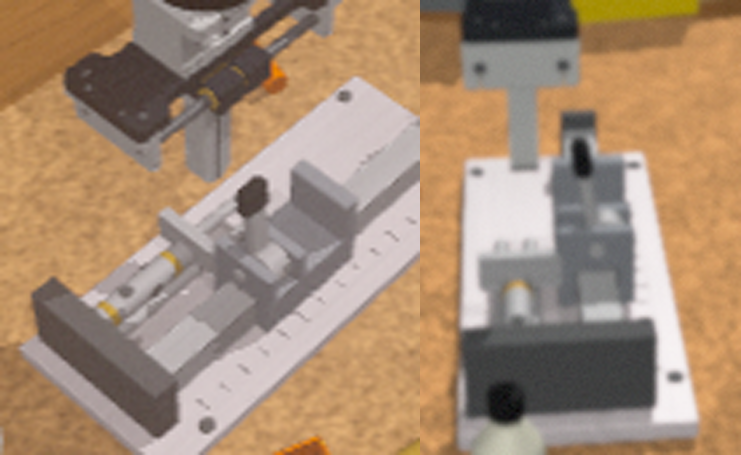

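The fingers are beside the lever on its cradle side, clear of everything. Pushing over in +x.

Emit:
send_rows(
  rows=[6, 0.3, 0, 0, 0, 0, 0, 6, 0.3, 0, 0, 0, 0, 0, 6, 0.3, 0, 0, 0, 0, 0, 6, 0.3, 0, 0, 0, 0, 0, 6, 0.3, 0, 0, 0, 0, 0, 6, 0.3, 0, 0, 0, 0, 0, 6, 0.4, 0, 0, 0, 0, 0, 6, 0.4, 0, 0, 0, 0, 0],
)

```text
time: 12.05
tool_pos: [0.4918, 0.0075, 0.1212]
ee_rot: [-3.141, -0.0, 1.624]
wrist_force: [-0.5, -0.7, 0.8]
width: 0.0003
```

Emit:
send_rows(
  rows=[5, 0.3, -1, 0, 0, 0, 0, 5, 0.3, -2, 0, 0, 0, 0, 5, 0.3, -3, 0, 0, 0, 0, 5, 0.3, -3, 0, 0, 0, 0, 5, 0.3, -4, 0, 0, 0, 0, 5, 0.3, -4, 0, 0, 0, 0, 4, 0.2, -5, 0, 0, 0, 0, 3, 0.2, -5, 0, 0, 0, 0],
)

```text
time: 13.05
tool_pos: [0.529, 0.0096, 0.0945]
ee_rot: [3.141, 0.0, 1.624]
wrist_force: [-1.3, 0.7, 3.6]
width: 0.0008
```

```bash
python3 - <<'E'
from h import *
st();a=snapshot("scene")["color"];b=snapshot("side")["color"];st()
A=cv2.resize(a[140:270,210:330],None,fx=3.5,fy=3.5,interpolation=cv2.INTER_CUBIC);B=cv2.resize(b[150:320,210:330],(321,455),interpolation=cv2.INTER_CUBIC)
cv2.imwrite("pics/p5.png",np.hstack([A,B])[:,:,::-1])
E
```

```text
13.05 [529.    9.6  94.5] [180.    0.   93.1] [-1.3  0.7  3.6] 0.001
13.15 [528.8   9.7  94. ] [-180.    -0.    93.1] [-0.6 -0.2  0.2] 0.0
```

View pics/p5.png

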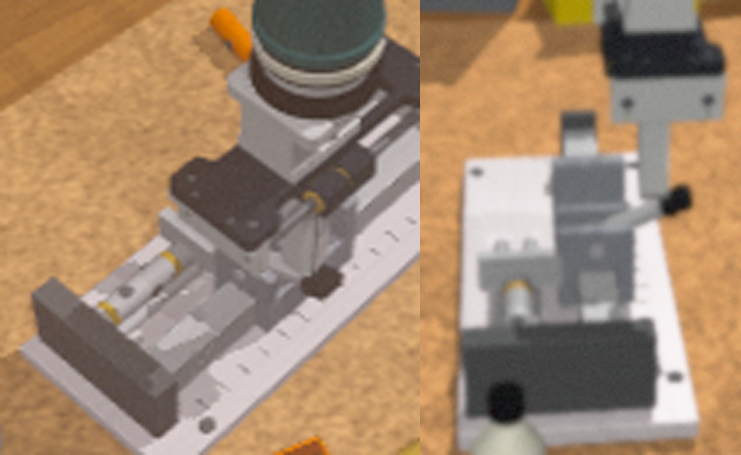

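The lever is well over, at about 65° past upright, with the fingertip on its grip. Now pressing it down.

Emit:
send_rows(
  rows=[3, 0.2, -3, 0, 0, 0, 0, 3, 0.2, -3, 0, 0, 0, 0, 3, 0.2, -3, 0, 0, 0, 0, 3, 0.2, -3, 0, 0, 0, 0, 3, 0.2, -3, 0, 0, 0, 0, 0, 0, -3, 0, 0, 0, 0, 0, 0, -3, 0, 0, 0, 0, 0, 0, -2, 0, 0, 0, 0],
)

```text
time: 14.15
tool_pos: [0.5446, 0.0108, 0.0719]
ee_rot: [3.139, -0.0, 1.624]
wrist_force: [-0.4, 0.2, 7.2]
width: 0.0008
```

Emit:
send_rows(
  rows=[0, 0, -1, 0, 0, 0, 0, 0, 0, -1, 0, 0, 0, 0, 0, 0, -1, 0, 0, 0, 0, 0, 0, -1, 0, 0, 0, 0, 0, 0, 0, 0, 0, 0, 0, 0, 0, 0, 0, 0, 0, 0, 0, 0, 0, 0, 0, 0, 0, 0, 0, 0, 0, 0, 0, 0],
)

```text
time: 15.15
tool_pos: [0.5448, 0.0108, 0.0715]
ee_rot: [3.137, 0.0, 1.624]
wrist_force: [-4.5, 0.1, 15.4]
width: 0.0005
```

It has stopped at z = 71.5 mm (72 expected with the lever level), and the force has risen to 15 N without movement, so it's at its limit. Lifting away to look.

Emit:
send_rows(
  rows=[0, 0, 4, 0, 0, 0, 0, 0, 0, 6, 0, 0, 0, 0, 0, 0, 20, 0, 0, 0, 0, 0, 0, 30, 0, 0, 0, 0, 0, 0, 35, 0, 0, 0, 0, -20, -15, 30, 0, 0, 0, 0, -30, -15, 10, 0, 0, 0, 0, -30, -15, 0, 0, 0, 0, 0],
)

```text
time: 16.15
tool_pos: [0.4635, -0.0348, 0.2034]
ee_rot: [3.14, 0.001, 1.624]
wrist_force: [-1.0, -0.4, -0.1]
width: 0.0006
```

```bash
python3 - <<'E'
from h import *
a=snapshot("scene")["color"];b=snapshot("side")["color"];st();w=wcam();np.save("w4T.npy",w[1]);st()
cv2.imwrite("pics/w4.png",w[0]["color"][:,:,::-1])
A=cv2.resize(a[140:270,210:330],None,fx=3.5,fy=3.5,interpolation=cv2.INTER_CUBIC);B=cv2.resize(b[150:320,210:330],(321,455),interpolation=cv2.INTER_CUBIC)
cv2.imwrite("pics/p6.png",np.hstack([A,B])[:,:,::-1])
E
```

```text
16.25 [462.1 -35.2 202.7] [180.    0.   92.9] [ 0.2 -0.1 -0.6] 0.001
16.3 [463.2 -34.6 202.5] [179.9  -0.   93. ] [-0.1 -0.  -0.4] 0.001
```

View pics/p6.png

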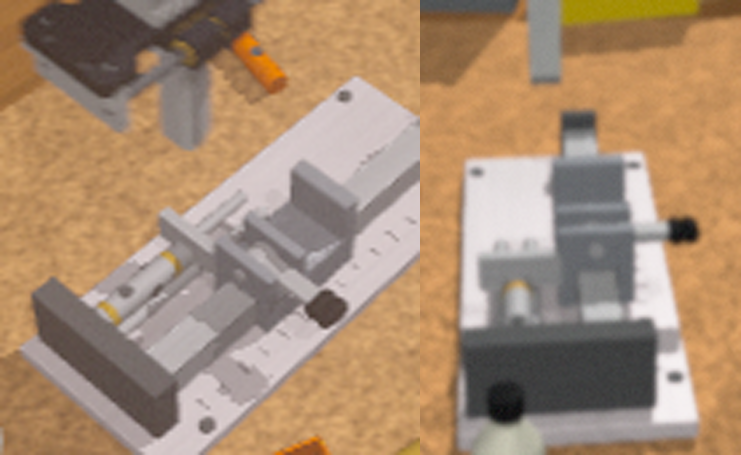

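View pics/w4.png

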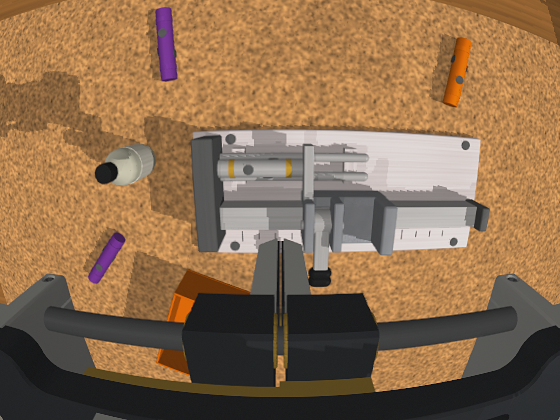

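```bash
python3 - <<'E'
from h import *
a=cam("scene");b=cam("side")
print("grip",np.round(tri(a,(302.6,227.7),b,(308.0,235.6))*1000,1),"expect ~(550,11,65)")
w=cv2.imread("pics/w4.png");cv2.imwrite("pics/w4c.png",cv2.resize(w[125:260,190:400],None,fx=3.8,fy=3.8,interpolation=cv2.INTER_CUBIC))
E
```

```text
grip [551.1  11.9  67.7] expect ~(550,11,65)
```

View pics/w4c.png

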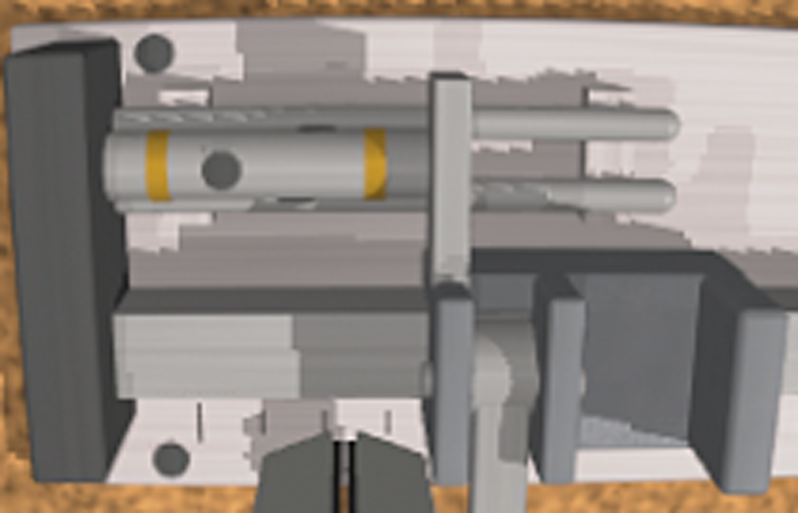

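The valve still meets the block at crop (105,165) and the stop plate at (432,170). The lever is level towards +x, with the grip triangulated at (551, 12, 68). The bin, bottle and screwdriver were never touched. Handing in.

```bash
python3 - <<'E'
from h import *
st();print(close_job())
E
```

```text
16.4 [464.1 -34.1 202.1] [180.   -0.   93.1] [ 0.2  0.2 -0. ] 0.0
the job is handed in; nothing more can be done
None
```

I slid the stop home against the valve, then flipped the cam lever over to its limit on the side away from the cradle. The job was handed in at about 16.4 s of the 48 s allowed, with the arm clear of everything.

- **Stop home:** The push force rose from 4 N to 13 N when the valve seated. It then reached 19 N with no further movement (tool fixed at y = 94.1 mm). The close-up taken before the lever was flipped, and the one after, show no gap at either end of the valve.
- **Lever locked:** The fingertip stopped at z = 71.5 mm, against 72 mm expected for a level lever, and stayed there as the force rose from 7 N to 15 N. After letting go, the lever stayed level.
- **Checks that disagreed:** Two cameras put the lever grip at (551, 12, 68) mm, about 3 mm above the ideal 65 mm. That is close to the measuring error and fits a locked lever. The first wrist picture was 5–9 mm off because the arm was still moving, so I retook it and used the sharp one.
- **Bystanders:** The arm never worked near the bin, oil bottle or screwdriver. I did not measure their positions again at the end.

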